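# Scan the label on the drawing board

### The job

Take the hand scanner out of its charging dock (only its tail can be gripped there), lay it flat on the cork mat and let go, then take it again across its trigger so that the trigger is squeezed. Point its window squarely at the middle of the bar code label on the sloping drawing board, about 8 cm away, and hold it steady there with the trigger squeezed for a good second. Then lay it gently back on the mat the same way up and let go; do not drop it, do not touch the board, and leave the cup, ink bottle and tape roll alone.

Things in the scene. Friction and masses are not known exactly. Their poses are not given: they have to be found in the camera images.
- scanner: Grey bar-shaped hand scanner, 206 mm long, about 0.14 kg, balanced near its origin. Origin: underside, below the trigger; x to the nose, y to the trigger side, z up. Body 36 wide (y), 34 high, x -45 to 50; head 46 wide, 36 high, x 50 to 80. It scans along its +x. It starts level in the dock, underside 12 mm above the table; only the tail can be gripped there.
- tail (a point): Middle of the scanner's black rubber tail, at scanner x -83, y 0, z 17 mm. The tail is 22 wide (y), 24 high (scanner z 5 to 29), x -125 to -45; it sticks out of the dock.
- window (a point): Centre of the scanner's window, at scanner x 81, y 0, z 18 mm; axes as the scanner's, x is the direction it looks.
- trigger (a joint): Squeeze trigger: black bar 30 mm long, 18 high, on the scanner's +y side, centred at scanner x 0, z 20 mm, 4 mm proud. 0 free, 0.004 m flush with the body; over 0.003 is squeezed. Spring 2 to 6 N: a grip of 20 N or more across the body at its origin, one finger on the trigger, the other facing it, presses it flush.
- dock: Black charging dock, fixed, 136 mm long, 70 wide. Origin on the table, below the docked scanner's origin; x as the scanner's. Floor 12 mm thick; cheeks either side (inner faces y +-27 mm) and an end wall beyond the nose, 54 mm high, x -45 to 91. Tail end and top are open: the scanner lifts straight up.
- mat: Thin cork mat, fixed, 240 by 240 mm, 3 mm thick. Origin: centre of its underside, on the table.
- board: Sloping plywood drawing board, fixed, on short legs: panel 320 wide (along its y), 210 mm up the slope, face leaning 60 degrees from the table and looking to its own -x and up, top edge about 0.20 m high. Origin on the table below the middle of the panel. A sketch is taped on its face.
- label_mid (a point): Middle of the bar code label, a white 60 by 40 mm card with black bars near the top of the board's face. z points straight out of the label (30 degrees above level), y level along the board. It is about 0.16 m above the table.
- label (a joint): Where the label's runner stands along the board, m, -0.08 to 0.08, 0 in the middle; grows to the board's +y. Not to be moved.
- cup: Red plastic cup, bystander, 84 mm across, 110 high. Origin: centre of its underside.
- ink: Amber ink bottle, bystander, 44 mm across, 75 high. Origin: centre of its underside.
- tape: Roll of tape lying flat, bystander, 100 mm across, 25 high. Origin: centre of its underside.
There are look-alikes about, which are no part of the job. Of the things like the scanner, leave any that is orange; of the rest the smaller one is meant.

How it is judged:
On the way, in this order (a step that is already met when the one before it is completed fails the run):
1. the scanner lies flat on the mat, let go (its trigger section over the mat) (x of scanner in the frame of mat between -0.12 and 0.12 m and y of scanner in the frame of mat between -0.12 and 0.12 m and z of scanner in the frame of mat below 0.012 m and angle between scanner's own z axis and vertical below 0.15 rad and contact force between the fingers and scanner below 0.2 N and linear speed of scanner below 0.02 m/s), for 0.2 s.
2. trigger squeezed, the scanner looks at the middle of the label within 15 mm, from 50 to 110 mm away, within 20 degrees of square, steady for one second (value of joint trigger above 0.003 m and x of label_mid in the frame of window between 0.05 and 0.11 m and y of label_mid in the frame of window between -0.015 and 0.015 m and z of label_mid in the frame of window between -0.015 and 0.015 m and z of window in the frame of label_mid above 0.03 m and angle between the x axis of window and the z axis of label_mid, either way round below 0.35 rad and linear speed of scanner below 0.03 m/s and angular speed of scanner below 0.2 rad/s), for 1 s.
At the end, for the whole second after the job is handed in: The scanner lies flat (within 8 degrees), right way up, at rest on the mat, its origin within the mat's outline, and is let go (all of step 1); the robot touches nothing.
It fails at once if the board or label is touched with more than 1 N (contact force between board and anything else above 1 N).
It fails at once if the label is pushed along the board (distance of label_mid from where it was at the start of the episode above 0.01 m).
It fails at once if the scanner is dropped (moves over 0.5 m/s with no finger on it) (contact force between the fingers and scanner below 0.05 N and linear speed of scanner above 0.5 m/s).
It fails at once if a bystander is moved more than 20 mm (distance of any of cup, ink, tape from where it was at the start of the episode above 0.02 m).
It also fails if it takes over 58 s, if anything falls off the work surface, if the arm or the gripper's body presses on something with over 40 N, if the wrist force passes 120 N, or if a joint passes its speed limit or range.

### The arm

A 6-joint arm with a two-finger parallel gripper is mounted at the origin on the work surface. World frame = base frame: x ahead of the robot, y to its left, z up, the work surface at z = 0. Lengths are in m, angles in rad, forces in N, time in s.
With the tool pointing down it reaches from about 0.325 to 0.75 m from the base axis. Payload 7.6 kg.
Tool frame: the origin (TCP) lies at the centre of the arm's flange, where the gripper is bolted on; the fingertips stand 173 mm ahead of it and the grasp point (between the pads) lies 155 mm ahead of it; z points along the fingers, y is the line along which they close (so a half turn about z gives the same grasp; the last joint's range is limited). The gripper opens to 85 mm and grips with 20 to 120 N. Pads are 22 mm wide; open, the fingers measure 114 mm over their backs; the gripper's body (76 mm by 85 mm) begins 54 mm behind the grasp point. The pads swing forward as they close: fully open they stand 13 mm farther back than shut.
Start: joints at [-1.387, 0.052, 1.401, -0, 1.689, -0.07], TCP at [0.132, -0.508, 0.405] pointing down, gripper open.
Joint ranges: [-2.9, 2.9], [-0.91, 2.17], [0.12, 2.37], [-1.06, 4.2], [0.26, 2.73], [-2.93, 2.93]. Speed limits (rad/s): [2.57, 2.57, 3.01, 3.14, 3.14, 3.14].

### API

Orientations are given as a unit quaternion [w, x, y, z].
In Python, from cell import manip gives the robot as it stands. The module is installed in compiled form; this text tells all that it offers.
- The arm moves only by the shell command python3 -m inch 'ROWS' [FORCE]. ROWS is JSON, a list of rows, each a list of 7 numbers: the turn, a rotation vector about the tool's x, y, z in degrees, then the shift along the tool's x, y, z in cm, then the finger opening in cm, from 0 to 8.54. A call has 1 to 8 rows; each row is the pose to reach, as a shift and turn from the pose commanded when the call began, along the tool's axes at that moment; what a row does not reach only later rows make up. A row lasts 1/8 s, in which the tool goes at most 62.5 mm and 10.7 degrees, less where a joint would pass 70% of its speed; a pose out of reach is approached as far as the arm can. A call with a gripper value outside its range is refused whole. The fingers move at their own pace and stop on an object; FORCE is the grip in N (left out, the last holds). Time passes only in rows, so rows that repeat a pose let the fingers close. It gives the time, the measured TCP pose, the force, the opening and the grip force at its end, in the units of the state.
- manip.observe(): the state, without advancing time (a new reading comes with each control period).
- manip.snapshot(name): name is "scene" or "top" or "wrist"; returns the picture (420x560x3 uint8, blue, green, red); there is no depth.
- manip.calibration(name): a dict with "camera_matrix" (3x3 intrinsics, pixels), "origin" and "attitude" of the camera in the world. Camera axes: x right, y down, z forward; pixel columns grow to the right and rows downward; lengths in m; the calibration is good to about 2 mm. A picture is of the moment at which its call begins: read the wrist's pose just before it. calibration takes no time and is no camera call; for the wrist camera it gives the pose at the moment of the call.
- manip.sign_off(): hands the job in; it is judged then, once.
The state is a dict: "clock": time; "joints": joint angles; "dq": joint speeds; "joint_efforts": joint torques, N m; "position": TCP position; "tool_rot": TCP orientation; "force": force on the tool from outside, world axes, zero at the start; "torque": the same for the moment, N m; "gripper_width": opening from 0.0 (shut) to 1.0 (fully open); "gripper_force": force on a finger pad.
Only numpy, scipy, OpenCV 4.12 (cv2) and the standard library are available. Lean on these libraries where they do the work, as an engineer would, in place of code of your own. Each camera call takes 0.05 s, during which the arm holds its last target. There are 200 camera calls.

## Working session

There is one attempt and no reset: what is moved stays moved. The work goes in short steps, Python scripts to look and compute and a shell command to move; the robot and the scene stay as the last step left them, time stands still between calls to the robot, and variables do not carry over. Pictures are saved under pics/ and viewed, at most 10 in all, crops included, and the job is handed in when it is done.

```bash
mkdir -p pics; ls; python3 - <<'E'
from cell import manip
import cv2
for n in("scene","top"):
    cv2.imwrite(f"pics/{n}0.png",manip.snapshot(n))
    c=manip.calibration(n); print(n,c)
print(manip.observe())
E
```

```text
pics
scene {'camera_matrix': array([[488.41764124,   0.        , 278.70986085],
       [  0.        , 488.41764124, 213.02488049],
       [  0.        ,   0.        ,   1.        ]]), 'origin': array([1.47742649, 0.38590336, 1.11316588]), 'attitude': array([-0.20923784,  0.47807319,  0.78673458, -0.32971845])}
top {'camera_matrix': array([[442.17056273,   0.        , 285.68224839],
       [  0.        , 442.17056273, 212.74498932],
       [  0.        ,   0.        ,   1.        ]]), 'origin': array([ 0.30485733, -0.10255019,  1.33320525]), 'attitude': array([-0.07031949,  0.70455526, -0.7026698 ,  0.07008715])}
{'clock': 0.1, 'joints': array([-1.38728261e+00,  5.27819387e-02,  1.40159532e+00,  2.40935791e-05,
        1.68857490e+00, -7.02994836e-02]), 'dq': array([-0.00022083, -0.00113512, -0.00339678, -0.00114781, -0.00108702,
       -0.00011997]), 'joint_efforts': array([ 2.07413708e-03, -3.82581174e+01, -3.60985529e+01, -1.95942488e-05,
        4.87714744e-03,  1.20995651e-06]), 'position': array([ 0.13184771, -0.50815701,  0.40396628]), 'tool_rot': array([-6.79338307e-04,  9.91957752e-01,  1.26567596e-01, -2.65130249e-05]), 'force': array([-0.17849751, -0.08973805, -0.42624861]), 'torque': array([-0.01078375,  0.02001769, -0.01012811]), 'gripper_force': 0.0, 'gripper_width': 1.001127044611441}
```

View pics/top0.png

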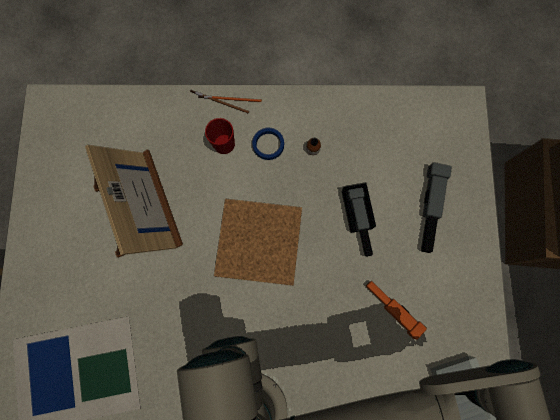

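View pics/scene0.png

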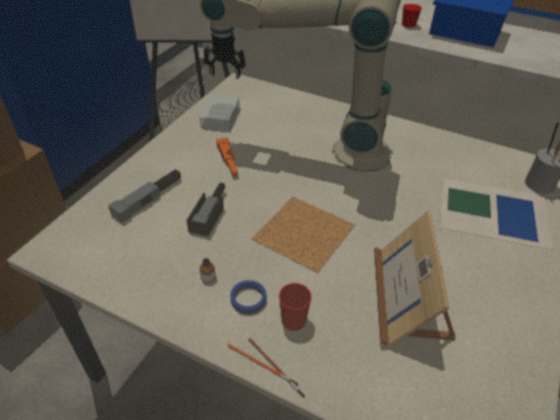

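The scanner-likes in the top view are a grey one in the black dock (357,217), a longer grey one lying loose (435,207) and an orange one (395,310). Orange is ruled out, and the docked one is the smaller of the two greys, so it fits. I'll confirm this in an enlarged crop.

```bash
python3 - <<'E'
import cv2,numpy as np
t=cv2.imread("pics/top0.png")
a=cv2.resize(t[165:265,330:460],None,fx=4.5,fy=4.5,interpolation=cv2.INTER_CUBIC)
cv2.imwrite("pics/c1.png",np.clip(a*1.6,0,255).astype('u1'))
b=cv2.resize(t[140:260,80:190],None,fx=5,fy=5,interpolation=cv2.INTER_CUBIC)
cv2.imwrite("pics/c2.png",b)
E
```

```text
(no output)
```

View pics/c1.png

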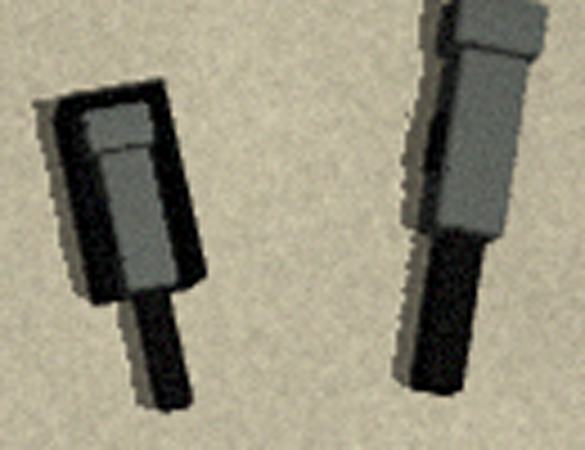

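View pics/c2.png

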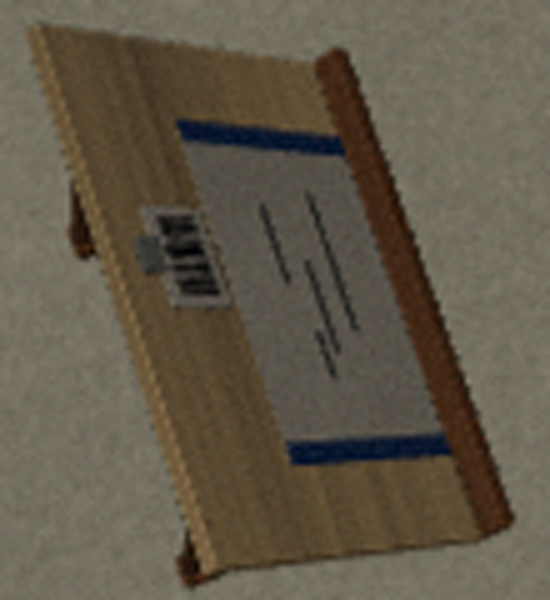

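The crop confirms it: the docked grey scanner at (357,217) is clearly smaller than the loose one at (435,207). The label middle is near (117,191), and its long side runs from (108,181) to (114,201).

```bash
cat > h.py <<'E'
import numpy as np
from scipy.spatial.transform import Rotation as R
from cell import manip
def q2R(q): return R.from_quat(np.array(q)[[1,2,3,0]]).as_matrix()
def ray(c,p):
    d=q2R(c["attitude"])@np.linalg.inv(c["camera_matrix"])@[p[0],p[1],1.]
    return c["origin"],d
def at(c,p,z):
    o,d=ray(c,p); return o+d*(z-o[2])/d[2]
def proj(c,X):
    v=c["camera_matrix"]@(q2R(c["attitude"]).T@(np.array(X)-c["origin"])); return v[:2]/v[2]
def tri(obs):
    A=np.zeros((3,3));b=np.zeros(3)
    for c,p in obs:
        o,d=ray(c,p);d=d/np.linalg.norm(d);M=np.eye(3)-np.outer(d,d);A+=M;b+=M@o
    return np.linalg.solve(A,b)
E
python3 - <<'E'
from h import *
np.set_printoptions(precision=4,suppress=True)
c=manip.calibration("top"); s=manip.calibration("scene")
f1=lambda x,y:((x+.5)/4.5-.5+330,(y+.5)/4.5-.5+165)
f2=lambda x,y:((x+.5)/5-.5+80,(y+.5)/5-.5+140)
nose=[at(c,f1(*p),.048) for p in((82,108),(152,100))]
tail=[at(c,f1(*p),.041) for p in((143,410),(192,405))]
n=np.mean(nose,0);t=np.mean(tail,0)
print("nose",n,"tail",t,"len",np.linalg.norm((n-t)[:2]),"yaw",np.degrees(np.arctan2(*(n-t)[1::-1])))
u=(n-t)[:2];u/=np.linalg.norm(u);print("origin est",n[:2]-.08*u,t[:2]+.125*u)
for z,ps in((.054,((55,100),(163,80),(207,275),(92,303))),): 
    print("dock",[at(c,f1(*p),z)[:2] for p in ps])
print("mat",[at(c,p,.003)[:2] for p in((225,199),(301,207),(293,285),(215,276))])
print("label z.16",at(c,f2(186,256),.16)," tri",tri([(c,f2(186,256)),(s,(425,268))]))
l=[at(c,f2(*p),.16) for p in((140,207),(172,305),(197,208),(230,305))];print(l)
e=[at(c,f2(*p),.2) for p in((35,25),(213,570))];print("top edge",e, np.linalg.norm(e[0]-e[1]))
d=(e[0]-e[1]);print("board y dir yaw",np.degrees(np.arctan2(d[1],d[0])))
b=[at(c,f2(*p),.02) for p in((335,50),(500,530))];d=b[0]-b[1];print("bottom",b,np.degrees(np.arctan2(d[1],d[0])))
for nme,p,z in(("cup",(219,135),.11),("tape",(267,143),.02),("ink",(313,145),.07)):print(nme,at(c,p,z))
E
```

```text
nose [ 0.641  -0.3113  0.048 ] tail [ 0.4394 -0.3394  0.041 ] len 0.20358846210918596 yaw 7.944321072176464
origin est [ 0.5618 -0.3224] [ 0.5632 -0.3222]
dock [array([ 0.6421, -0.2693]), array([ 0.656 , -0.3414]), array([ 0.5246, -0.3657]), array([ 0.5059, -0.2903])]
mat [array([0.6158, 0.0858]), array([ 0.5911, -0.1488]), array([ 0.354 , -0.1241]), array([0.3799, 0.1086])]
label z.16 [0.6013 0.3601 0.16  ]  tri [0.6004 0.3636 0.16  ]
[array([0.629 , 0.3875, 0.16  ]), array([0.5738, 0.3655, 0.16  ]), array([0.6285, 0.3561, 0.16  ]), array([0.5739, 0.334 , 0.16  ])]
top edge [array([0.7194, 0.4358, 0.2   ]), array([0.4252, 0.3174, 0.2   ])] 0.3171409270174779
board y dir yaw 21.9152602097072
bottom [array([0.7693, 0.3326, 0.02  ]), array([0.4687, 0.2146, 0.02  ])] 21.43119971302605
cup [0.7829 0.0939 0.11  ]
tape [ 0.792  -0.0427  0.02  ]
ink [ 0.7675 -0.1834  0.07  ]
```

```bash
cat >> h.py <<'E'
def sc(yaw,pitch=0):
    "scanner rotation: x at yaw, nose down by pitch (deg)"
    return R.from_euler("ZY",[yaw,pitch],degrees=True).as_matrix()
def toolR(S): return S@np.diag([1,-1,-1])   # tool x=scanner x, y=-y, z=-z
def go(P,Rt):
    "row for TCP target P,Rt from the measured pose"
    o=manip.observe();R0=q2R(o["tool_rot"])
    rv=np.degrees(R.from_matrix(R0.T@Rt).as_rotvec()); d=R0.T@(np.array(P)-o["position"])*100
    print("row",np.round(rv,2),np.round(d,2),"n>=",np.ceil(max(np.linalg.norm(d)/6.25,np.linalg.norm(rv)/10.7)),"pos",np.round(o["position"],4),"t",o["clock"])
E
python3 - <<'E'
from h import *
S=sc(8.5); print(toolR(S))
go([.49,-.333,.155+.15],toolR(S))
E
```

```text
[[ 0.98901586  0.14780941  0.        ]
 [ 0.14780941 -0.98901586  0.        ]
 [ 0.          0.         -1.        ]]
row [-0.08 -0.    6.04] [39.06 -7.95  9.91] n>= 7.0 pos [ 0.1318 -0.5082  0.404 ] t 0.1
```

```bash
python3 -m inch '[[0,0,6,39,-8,10,8.5],[0,0,6,39,-8,10,8.5],[0,0,6,39,-8,10,8.5],[0,0,6,39,-8,10,8.5],[0,0,6,39,-8,10,8.5],[0,0,6,39,-8,10,8.5],[0,0,6,39,-8,10,8.5],[0,0,6,39,-8,10,8.5]]' 80
python3 - <<'E'
from h import *
import cv2
c=manip.calibration("wrist");im=manip.snapshot("wrist");cv2.imwrite("pics/w1.png",im)
import pickle;pickle.dump(c,open("w1.pkl","wb"))
S=sc(8.5); go([.4913,-.333,.155+.03],toolR(S))
for x in((80,0,36),(-125,11,29),(-125,-11,29),(-45,0,34)): print(proj(c,np.array([.5625,-.3223,.012])+S@np.array(x)/1000))
E
```

```text
clock: 1.1
position: [0.4907, -0.3312, 0.3028]
tool_rot: [-0.001, 0.997, 0.076, -0.001]
force: [0.1, 0.2, 0.0]
gripper_width: 0.995
gripper_force: 0.0
row [-0.07  0.09  0.15] [ 0.16  0.11 11.87] n>= 2.0 pos [ 0.4897 -0.3322  0.3037] t 1.15
[285.39079691 -30.39734001]
[268.95327959 281.30178789]
[296.9590307  281.42422568]
[283.75166628 183.77244952]
```

View pics/w1.png

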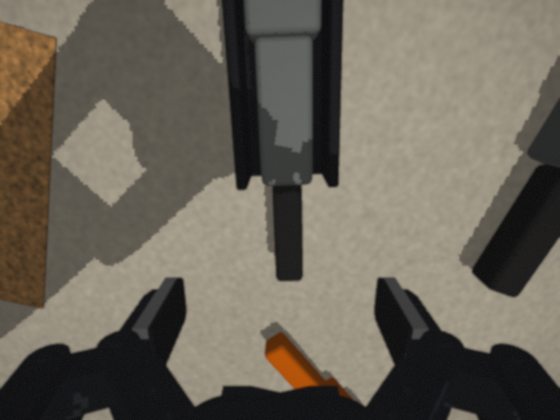

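Picture w1 shows the docked scanner from above, its tail end at (276–301,280) and its body end at (286,184). That is about 2.5 mm to the right of my estimate and turned 1.5° more. I'll correct for both and go down.

```bash
python3 - <<'E'
from h import *
go([.4913,-.3352,.184],toolR(sc(10)))
E
python3 -m inch '[[0,0,-1.4,0.2,0.4,5,8.5],[0,0,-1.4,0.2,0.4,9,8.5],[0,0,-1.4,0.2,0.4,11.9,8.5],[0,0,-1.4,0.2,0.4,11.9,8.5],[0,0,-1.4,0.2,0.4,11.9,1.5],[0,0,-1.4,0.2,0.4,11.9,1.5],[0,0,-1.4,0.2,0.4,11.9,1.5],[0,0,-1.4,0.2,0.4,11.9,1.5]]' 80
python3 -m inch '[[0,0,0,0,0,0,1.5],[0,0,0,0,0,0,1.5],[0,0,0,0,0,0,1.5]]'
```

```text
row [-0.07  0.09 -1.35] [ 0.13  0.33 11.97] n>= 2.0 pos [ 0.4897 -0.3322  0.3037] t 1.15
clock: 2.15
position: [0.4921, -0.3366, 0.1869]
tool_rot: [0.001, 0.996, 0.087, 0.001]
force: [-0.9, -0.1, 3.8]
gripper_width: 0.244
gripper_force: 77.9
clock: 2.52
position: [0.4921, -0.3366, 0.1868]
tool_rot: [0.001, 0.996, 0.087, 0.001]
force: [-1.8, 1.4, 6.3]
gripper_width: 0.243
gripper_force: 78.1
```

```bash
python3 -m inch '[[0,0,0,0,0,-2,1.5],[0,0,0,0,0,-6,1.5],[0,0,0,0,0,-10,1.5],[0,0,0,0,0,-12,1.5],[0,0,0,0,0,-12,1.5]]'
python3 - <<'E'
from h import *
S=sc(111.8); M=np.array([.485,-.02,.0])
go(M+S@[-.072,0,0]+[0,0,.1778+.07],toolR(S))
import cv2
c=manip.calibration("wrist");im=manip.snapshot("wrist");cv2.imwrite("pics/w2.png",im)
E
```

```text
clock: 3.15
position: [0.492, -0.3366, 0.3085]
tool_rot: [0.002, 0.996, 0.087, 0.002]
force: [0.7, -0.3, -2.1]
gripper_width: 0.248
gripper_force: 78.3
row [ 2.9000e-01  5.0000e-02 -1.0186e+02] [  6.24 -24.28   6.  ] n>= 10.0 pos [ 0.492  -0.3366  0.3085] t 3.15
```

View pics/w2.png

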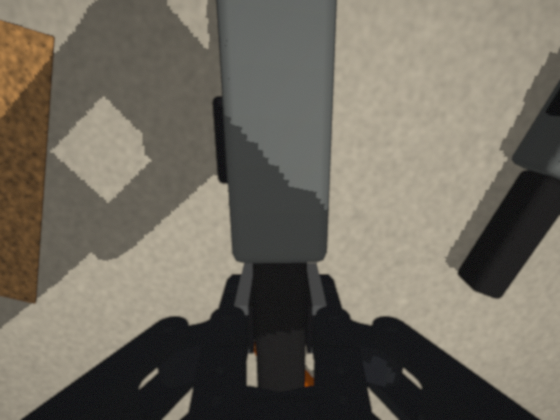

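Picture w2 shows the scanner held level by the tail, clear of the dock, with the trigger on its left (+y) side at (220,140). Now I'll carry it to the mat.

```bash
python3 -m inch '[[0,0,-8,0.6,-2,0.5,1.5],[0,0,-17,1.2,-4,1,1.5],[0,0,-26,1.8,-6,1.5,1.5],[0,0,-35,2.4,-8,2,1.5],[0,0,-44,3,-10,2.5,1.5],[0,0,-53,3.6,-12.5,3,1.5],[0,0,-60,4,-14,3.5,1.5],[0,0,-60,4,-14,3.5,1.5]]'
python3 - <<'E'
from h import *
S=sc(111.8); M=np.array([.485,-.02,.0])
go(M+S@[-.072,0,0]+[0,0,.1778+.05],toolR(S))
E
```

```text
clock: 4.2
position: [0.5067, -0.1908, 0.2689]
tool_rot: [-0.001, 0.819, 0.573, -0.001]
force: [-0.5, -0.2, -1.8]
gripper_width: 0.243
gripper_force: 78.3
row [ -0.19  -0.08 -41.84] [ 9.93 -3.08  4.12] n>= 4.0 pos [ 0.5067 -0.1908  0.2689] t 4.2
```

```bash
python3 -m inch '[[0,0,-8,2,-0.6,1,1.5],[0,0,-17,4,-1.2,2,1.5],[0,0,-26,6,-1.9,3,1.5],[0,0,-35,8,-2.5,4,1.5],[0,0,-42,10,-3,4.5,1.5],[0,0,-42,10,-3,4.5,1.5]]'
python3 - <<'E'
from h import *
import cv2
c=manip.calibration("scene");cv2.imwrite("pics/s2.png",cv2.resize(manip.snapshot("scene")[150:330,180:460],None,fx=2.8,fy=2.8,interpolation=2))
S=sc(111.8); M=np.array([.485,-.02,.0])
go(M+S@[-.072,0,0]+[0,0,.1778],toolR(S))
E
```

```text
clock: 4.95
position: [0.513, -0.0872, 0.2248]
tool_rot: [-0.001, 0.56, 0.828, -0.0]
force: [0.3, 0.1, -2.1]
gripper_width: 0.246
gripper_force: 78.4
row [-0.05  0.   -0.05] [ 0.14 -0.09  4.75] n>= 1.0 pos [ 0.5131 -0.0879  0.2253] t 5.0
```

View pics/s2.png

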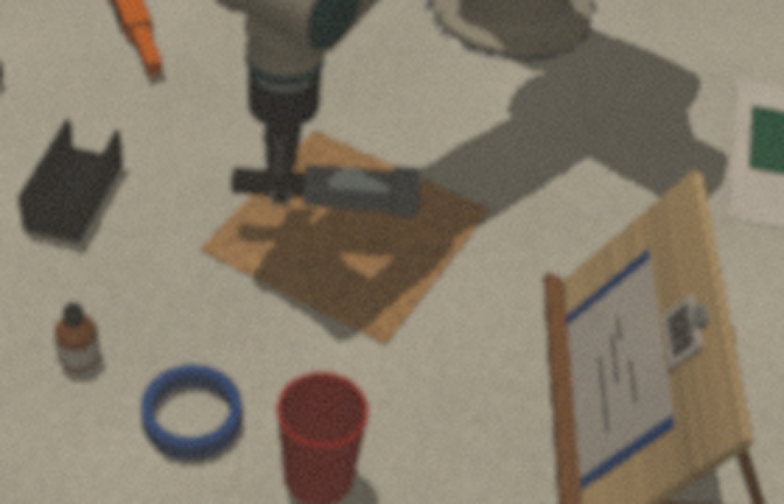

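Picture s2 shows the scanner level over the mat, tail at (250,182) and nose at (415,190), pointing toward the board. I'll lower it gently, watching the force.

```bash
python3 -m inch '[[0,0,0,0,0,1.5,1.5],[0,0,0,0,0,3,1.5],[0,0,0,0,0,4,1.5],[0,0,0,0,0,4.3,1.5],[0,0,0,0,0,4.5,1.5],[0,0,0,0,0,4.5,1.5]]'
python3 -m inch '[[0,0,0,0,0,0.1,1.5],[0,0,0,0,0,0.2,1.5],[0,0,0,0,0,0.2,1.5]]'
```

```text
clock: 5.75
position: [0.5133, -0.0875, 0.181]
tool_rot: [0.0, 0.56, 0.829, 0.0]
force: [0.2, 0.1, -0.9]
gripper_width: 0.243
gripper_force: 78.4
clock: 6.12
position: [0.5132, -0.0875, 0.1787]
tool_rot: [0.0, 0.56, 0.829, -0.0]
force: [-0.1, 0.3, -1.6]
gripper_width: 0.243
gripper_force: 78.4
```

```bash
python3 -m inch '[[0,0,0,0,0,0.1,1.5],[0,0,0,0,0,0.15,1.5],[0,0,0,0,0,0.15,1.5]]'
python3 -m inch '[[0,0,0,0,0,0.1,1.5],[0,0,0,0,0,0.15,1.5],[0,0,0,0,0,0.15,1.5]]'
```

```text
clock: 6.5
position: [0.5133, -0.0875, 0.1778]
tool_rot: [0.0, 0.56, 0.829, 0.0]
force: [-2.2, 0.2, 5.3]
gripper_width: 0.244
gripper_force: 79.4
clock: 6.88
position: [0.5134, -0.0876, 0.1776]
tool_rot: [0.0, 0.56, 0.829, -0.0]
force: [-8.4, 0.5, 16.1]
gripper_width: 0.24
gripper_force: 80.9
```

```bash
python3 -m inch '[[0,0,0,0,0,-0.15,1.5],[0,0,0,0,0,-0.15,3],[0,0,0,0,0,-0.15,8.5],[0,0,0,0,0,-0.15,8.5],[0,0,0,0,0,-0.15,8.5],[0,0,0,0,0,-4,8.5],[0,0,0,0,0,-8,8.5],[0,0,0,0,0,-8,8.5]]'
python3 -m inch '[[0,0,0,-4,0,-4,8.5],[0,0,0,-6,0,-4,8.5],[0,0,0,-6,0,-4,8.5]]'
python3 - <<'E'
from h import *
import cv2
c=manip.calibration("wrist");im=manip.snapshot("wrist");cv2.imwrite("pics/w3.png",im)
S=sc(111.8);
for x in((80,23,36),(80,-23,36),(-45,18,34),(-45,-18,34),(0,22,20)): print(proj(c,np.array([.486,-.0207,.003])+S@np.array(x)/1000))
import pickle;pickle.dump(c,open("w3.pkl","wb"))
E
```

```text
clock: 7.88
position: [0.5141, -0.0877, 0.2594]
tool_rot: [0.003, 0.56, 0.829, 0.001]
force: [0.7, 0.4, 0.2]
gripper_width: 0.997
gripper_force: 0.0
clock: 8.25
position: [0.5356, -0.144, 0.2942]
tool_rot: [-0.001, 0.56, 0.828, -0.0]
force: [-0.4, -0.0, -0.4]
gripper_width: 0.995
gripper_force: 0.0
[ 234.13064882 -169.06002246]
[ 324.22909291 -169.21447291]
[251.03214491  91.34034617]
[307.59440872  91.33771415]
[244.60704505  16.26115329]
```

View pics/w3.png

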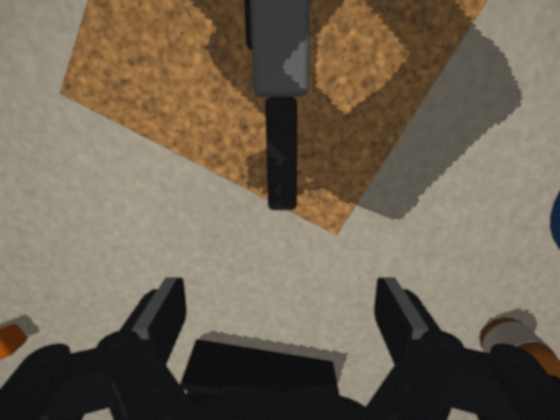

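Picture w3 shows the scanner flat on the mat and let go, its body end at (281,95) and tail end at (282,209). It lies about 3 mm farther back than I assumed. Now I'll regrasp across the trigger.

```bash
python3 - <<'E'
from h import *
go([.488,-.0231,.178],toolR(sc(111.8)))
E
```

```text
row [-0.13 -0.13  0.09] [12.88  0.11 11.6 ] n>= 3.0 pos [ 0.5353 -0.1432  0.2938] t 8.3
```

```bash
python3 -m inch '[[0,0,0,6,0.1,0,8.5],[0,0,0,12,0.1,2,8.5],[0,0,0,12.9,0.1,6,8.5],[0,0,0,12.9,0.1,10,8.5],[0,0,0,12.9,0.1,11.6,8.5],[0,0,0,12.9,0.1,11.6,8.5],[0,0,0,12.9,0.1,11.6,3],[0,0,0,12.9,0.1,11.6,3]]' 60
python3 -m inch '[[0,0,0,0,0,0,3],[0,0,0,0,0,0,3],[0,0,0,0,0,0,3]]' 60
python3 -m inch '[[0,0,0,0,0,-1,3],[0,0,0,0,0,-5,3],[0,0,0,0,0,-10,3],[0,0,0,0,0,-14,3],[0,0,0,0,0,-14,3]]'
python3 - <<'E'
from h import *
import cv2
c=manip.calibration("wrist");im=manip.snapshot("wrist");cv2.imwrite("pics/w4.png",im)
import pickle;pickle.dump(c,open("w4.pkl","wb"))
E
```

```text
clock: 9.3
position: [0.4889, -0.0233, 0.1811]
tool_rot: [0.001, 0.56, 0.829, 0.001]
force: [-0.3, 1.1, -0.5]
gripper_width: 0.598
gripper_force: 0.0
clock: 9.68
position: [0.489, -0.0232, 0.1812]
tool_rot: [0.001, 0.56, 0.829, 0.001]
force: [0.6, 0.5, 5.8]
gripper_width: 0.413
gripper_force: 61.5
clock: 10.3
position: [0.4887, -0.0232, 0.3236]
tool_rot: [0.003, 0.56, 0.829, 0.001]
force: [0.1, 0.3, -1.8]
gripper_width: 0.413
gripper_force: 60.7
```

View pics/w4.png

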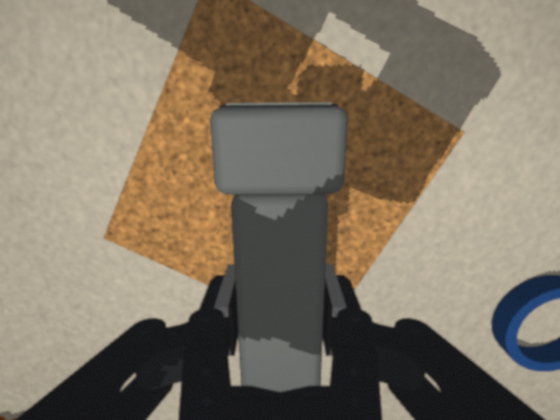

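Picture w4 shows the scanner gripped across the trigger: head front edge at row 107 (213–346) and head rear at row 193. The 35 mm opening matches the trigger being pressed flush. Next I'll fit its pose in the grip and compute the aiming move.

```bash
python3 - <<'E'
from h import *
import pickle
from scipy.optimize import least_squares
c=pickle.load(open("w4.pkl","rb")); o=manip.observe();P=o["position"];Rt=q2R(o["tool_rot"]);S=Rt@np.diag([1,-1,-1])
pts=np.array([(80,23,36),(80,-23,36),(50,23,36),(50,-23,36)])/1000
obs=np.array([(212,106),(347,106),(213,193),(345,193)])
for h in(.172,.176,.180):
  O=P-np.array([0,0,h]); print(h,[proj(c,O+S@p).round(1) for p in pts])
def f(v):
  B=R.from_euler("y",v[3]).as_matrix()
  return np.ravel([proj(c,P+Rt@v[:3]+S@B@p)-q for p,q in zip(pts,obs)])
r=least_squares(f,[0,0,.176,0.],x_scale=[.01,.01,.01,.1]);print(r.x,r.fun.round(1))
L=np.array([.601,.3615,.16])
for yaw,p in((111.8,30),(111.8,22)):
  T=sc(yaw,p); W=L-T[:,0]*.08; O=W-T@[.081,0,.018]
  Rg=toolR(T); G=O+T[:,2]*.178
  print("window",W,"orig",O);go(G,Rg)
E
```

```text
0.172 [array([198.3, 106.8]), array([348.9, 106.7]), array([205.4, 200.9]), array([342.9, 200.7])]
0.176 [array([201.1, 106.5]), array([346.3, 106.4]), array([207.8, 197.5]), array([340.8, 197.3])]
0.18 [array([203.8, 106.2]), array([344. , 106.1]), array([210. , 194.3]), array([338.8, 194.2])]
[-0.00637271  0.00136866  0.1629013   0.26576219] [ 0.1 -0.3 -0.7 -0.4  0.3  0.4  0.3  0.2]
window [0.62672912 0.29717261 0.2       ] orig [0.65612216 0.22368477 0.22491154]
row [  0.15 -29.93   0.1 ] [25.51 24.82 -5.79] n>= 6.0 pos [ 0.4883 -0.0231  0.321 ] t 10.35
window [0.6285461  0.29262983 0.18996853] orig [0.65894063 0.21663809 0.20362235]
row [  0.15 -21.93   0.11] [22.52 24.81 -4.75] n>= 6.0 pos [ 0.4883 -0.0231  0.321 ] t 10.35
```

```bash
python3 -m inch '[[0,-4,0,3,3,-1,3],[0,-8,0,7,6.5,-2,3],[0,-13,0,11,10.5,-3,3],[0,-18,0,15,14.5,-4,3],[0,-22,0,19,18.5,-4.8,3],[0,-26,0,22,21.5,-5.4,3],[0,-26,0,22,21.5,-5.4,3],[0,-26,0,22,21.5,-5.4,3]]'
python3 - <<'E'
from h import *
import cv2,pickle
L=np.array([.601,.3615,.16]);T=sc(111.8,30)
O=L-T[:,0]*.08-T@[.081,0,.018];go(O+T[:,2]*.178,toolR(T))
print(manip.observe()["joints"])
c=manip.calibration("wrist");im=manip.snapshot("wrist");cv2.imwrite("pics/w5.png",im);pickle.dump(c,open("w5.pkl","wb"));print(proj(c,L))
E
```

```text
clock: 11.35
position: [0.6055, 0.261, 0.3716]
tool_rot: [0.185, 0.545, 0.808, -0.127]
force: [-0.2, 0.2, -1.6]
gripper_width: 0.412
gripper_force: 60.8
row [-0.12 -4.01  0.22] [ 2.85  3.32 -2.24] n>= 1.0 pos [0.6055 0.261  0.3716] t 11.35
[ 0.4220431   0.46086918  1.00712912 -0.45620498  1.68361181 -0.01163378]
[ 419.11584377 -316.290684  ]
```

View pics/w5.png

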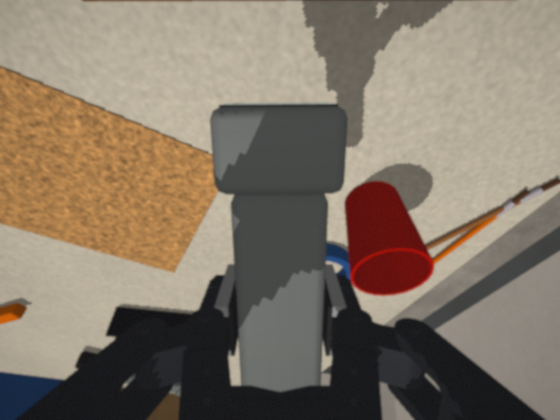

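Picture w5 shows the scanner unchanged in the grip, with its head at (213–346, 107–193) and nothing close in front. I'll finish the approach and hold.

```bash
python3 -m inch '[[0,-2,0.1,1.4,1.6,-1.1,3],[0,-4,0.2,2.85,3.3,-2.2,3],[0,-4,0.2,2.85,3.3,-2.2,3],[0,-4,0.2,2.85,3.3,-2.2,3],[0,-4,0.2,2.85,3.3,-2.2,3],[0,-4,0.2,2.85,3.3,-2.2,3]]'
python3 - <<'E'
from h import *
def rep():
    o=manip.observe();Rt=q2R(o["tool_rot"]);T=Rt@np.diag([1,-1,-1]);O=o["position"]-T[:,2]*.178;W=O+T@[.081,0,.018]
    for L in([.6013,.3601,.16],[.6004,.3636,.16]): print("label in window mm",(T.T@(np.array(L)-W)*1000).round(1))
rep()
E
python3 -m inch '[[0,0,0,0,0,0,3],[0,0,0,0,0,0,3],[0,0,0,0,0,0,3],[0,0,0,0,0,0,3],[0,0,0,0,0,0,3],[0,0,0,0,0,0,3],[0,0,0,0,0,0,3],[0,0,0,0,0,0,3]]'
python3 -m inch '[[0,0,0,0,0,0,3],[0,0,0,0,0,0,3],[0,0,0,0,0,0,3],[0,0,0,0,0,0,3],[0,0,0,0,0,0,3],[0,0,0,0,0,0,3],[0,0,0,0,0,0,3],[0,0,0,0,0,0,3]]'
```

```text
clock: 12.15
position: [0.623, 0.3056, 0.3812]
tool_rot: [0.215, 0.542, 0.799, -0.145]
force: [-0.5, 0.5, -1.8]
gripper_width: 0.408
gripper_force: 60.9
label in window mm [80.4  0.4 -2.3]
label in window mm [83.5 -0.1 -0.5]
clock: 13.15
position: [0.623, 0.3064, 0.381]
tool_rot: [0.215, 0.542, 0.8, -0.145]
force: [0.1, -0.2, -1.3]
gripper_width: 0.412
gripper_force: 60.9
clock: 14.15
position: [0.623, 0.3063, 0.3809]
tool_rot: [0.215, 0.542, 0.8, -0.145]
force: [0.5, -0.3, -1.3]
gripper_width: 0.416
gripper_force: 60.9
```

```bash
python3 - <<'E'
from h import *
go([.489,-.0232,.1812+.06],toolR(sc(111.8)))
E
```

```text
row [ 0.08 30.01 -0.06] [-15.23 -24.68  24.89] n>= 7.0 pos [0.623  0.3063 0.3809] t 14.15
```

```bash
python3 -m inch '[[0,0,0,-2,0,0,3],[0,3,0,-5,-3,0,3],[0,8,0,-8,-7,3,3],[0,13,0,-10,-11,7,3],[0,18,0,-12,-15,11,3],[0,23,0,-13.5,-19,15,3],[0,27,0,-14.5,-22,19,3],[0,30,0,-15.2,-24.7,22,3]]'
python3 - <<'E'
from h import *
go([.489,-.0232,.1812],toolR(sc(111.8)))
E
```

```text
clock: 15.15
position: [0.4825, -0.012, 0.266]
tool_rot: [0.001, 0.562, 0.827, 0.001]
force: [-0.1, -0.4, -0.9]
gripper_width: 0.412
gripper_force: 60.9
row [ 0.16 -0.01 -0.13] [-1.28  0.17  8.48] n>= 2.0 pos [ 0.4825 -0.012   0.266 ] t 15.15
```

```bash
python3 -m inch '[[0,0,0,0,0,0,3],[0,0,0,0,0,0,3]]' >/dev/null
python3 - <<'E'
from h import *
go([.489,-.0232,.1812],toolR(sc(111.8)))
E
```

```text
row [ 0.23  0.12 -0.07] [-1.4  -0.05  8.63] n>= 2.0 pos [ 0.4839 -0.0099  0.2675] t 15.4
```

```bash
python3 -m inch '[[0,0,0,-1,0,3,3],[0,0,0,-1.4,0,6,3],[0,0,0,-1.4,0,7.5,3],[0,0,0,-1.4,0,8.2,3],[0,0,0,-1.4,0,8.4,3],[0,0,0,-1.4,0,8.4,3],[0,0,0,-1.4,0,8.4,3]]'
python3 -m inch '[[0,0,0,0,0,0.1,3],[0,0,0,0,0,0.2,3],[0,0,0,0,0,0.2,3]]'
```

```text
clock: 16.27
position: [0.489, -0.0225, 0.1828]
tool_rot: [0.001, 0.561, 0.828, 0.001]
force: [0.5, 0.5, -0.8]
gripper_width: 0.412
gripper_force: 61.0
clock: 16.65
position: [0.4889, -0.0226, 0.1812]
tool_rot: [0.001, 0.561, 0.828, 0.001]
force: [-4.9, 0.7, 8.1]
gripper_width: 0.414
gripper_force: 62.1
```

Touched down. I'll release and retreat straight up.

```bash
python3 -m inch '[[0,0,0,0,0,-0.05,3],[0,0,0,0,0,-0.05,4.5],[0,0,0,0,0,-0.05,8.5],[0,0,0,0,0,-0.05,8.5],[0,0,0,0,0,-0.05,8.5],[0,0,0,0,0,-3,8.5],[0,0,0,0,0,-8,8.5],[0,0,0,0,0,-13,8.5]]'
python3 -m inch '[[0,0,0,0,0,-2,8.5],[0,0,0,0,0,-2,8.5],[0,0,0,0,0,-2,8.5],[0,0,0,0,0,-2,8.5]]'
python3 - <<'E'
from h import *
import cv2
# grey-head check against the earlier flat-on-mat geometry, by numbers
c=manip.calibration("wrist");im=cv2.cvtColor(manip.snapshot("wrist"),cv2.COLOR_BGR2HSV)
m=((im[...,1]<60)&(im[...,2]<140)).astype('u1');m[260:]=0
n,l,st,ce=cv2.connectedComponentsWithStats(m)
print([s.tolist() for s in st[1:] if s[4]>1500])
S=sc(111.8);O=np.array([.489,-.0226,.003])
print([proj(c,O+S@np.array(x)/1000).round() for x in((80,23,36),(80,-23,36),(-45,18,34))])
print(manip.observe()["gripper_force"],manip.observe()["gripper_width"])
E
```

```text
clock: 17.65
position: [0.4883, -0.0226, 0.3113]
tool_rot: [0.0, 0.561, 0.828, 0.001]
force: [0.7, -0.1, 0.8]
gripper_width: 0.996
gripper_force: 0.0
clock: 18.15
position: [0.4883, -0.0226, 0.3284]
tool_rot: [-0.001, 0.561, 0.828, -0.0]
force: [-0.1, 0.7, -0.2]
gripper_width: 0.995
gripper_force: 0.0
[[106, 0, 98, 53, 2656], [246, 0, 258, 131, 13637], [255, 101, 60, 159, 7289]]
[array([249., 104.]), array([312., 104.]), array([260., 257.])]
0.0 0.9933397244029517
```

The grey blob starts at row 101 and spans columns 255–315. The prediction for the scanner flat on the mat was row 104, columns 249–312, so it lies where expected. Handing in.

```bash
python3 -c "
from cell import manip
print(manip.sign_off())"
```

```text
the job is handed in; nothing more can be done
None
```

The job is handed in, with no verdict shown: the scanner came out of the dock, was laid on the mat and regripped with the trigger squeezed, held about 8 cm from the label (by calculation, since no camera showed the label from there) for over two seconds, then laid back flat on the mat and let go at 18 s.

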